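Thread the washed jar rings onto the drying rod

ROBOT

A 6-joint arm with a two-finger parallel gripper is mounted at the origin on the work surface. World frame = base frame: x ahead of the robot, y to its left, z up, the work surface at z = 0. Lengths are in mm, angles in rad, forces in N, time in s.
With the tool pointing down it reaches from about 350 to 975 mm from the base axis. Payload 7.1 kg.
Tool frame: the origin (TCP) lies on the mounting face of the last link; the fingertips stand 182 mm ahead of it and the grasp point (between the pads) lies 163 mm ahead of it (ctrl.tcp_to_tips is the distance from the TCP to the fingertips, in mm); z points along the fingers, y is the direction in which the jaws open and shut (so a half turn about z gives the same grasp; the last joint's range is limited). The gripper opens to 88 mm and grips with 3 to 60 N. Pads are 20 mm wide; open, the fingers measure 115 mm over their backs; the gripper's body (75 mm by 178 mm) begins 61 mm behind the grasp point.
Start: joints at [-0.019, 0.423, 1.63, -0, 1.089, -0.019], TCP at [624.985, 0.026, 404.675] pointing down, gripper open.
Joint ranges: [-3, 3], [-0.9, 2.11], [0.09, 2.58], [-1.31, 4.45], [0.11, 2.69], [-2.54, 2.54]. Speed limits (rad/s): [2.39, 2.39, 3.01, 3.14, 3.14, 3.14].

INTERFACE

Orientations are given as a rotation vector (axis times angle).
In Python, from workcell import ctrl gives the robot as it stands. The module is installed in compiled form; this text tells all that it offers.
- The arm moves only by the tool send_rows, never from a script. Its argument "commands" is a list of rows, each an object with "translation": the shift along the world's x, y, z normalised to -1 to 1, where 1 is 0.1 m, a list of three; "twist": the turn, a rotation vector about the world's x, y, z normalised to -1 to 1, where 1 is 0.5 rad, a list of three. A call has exactly 10 rows; each row is the pose to reach, as a shift and turn from the pose commanded when the call began; what a row does not reach only later rows make up. A row lasts 1/10 s, in which the tool goes at most 50 mm and 8.59 degrees, less where a joint would pass 70% of its speed; a pose out of reach is approached as far as the arm can. A call with a number of a shift or a turn outside -1 to 1 is refused whole. A call with a gripper value outside its range is refused whole. "grip" is the closure, from -1 (fully open) to 1 (shut), set as the call begins (left out, the last holds). The fingers move at their own pace and stop on an object; the grip force is fixed at half the most. Time passes only in rows, so rows that repeat a pose let the fingers close, or fill a call up. It gives the time, the measured TCP pose, the force and the opening at its end, in the units of the state.
- ctrl.get_obs(): the state, without advancing time (a new reading comes with each control period).
- ctrl.get_image(name): name is "scene" or "side" or "wrist"; returns a dict with "img" (480x640x3 uint8, red, green, blue), "intrinsics" (3x3 intrinsics, pixels), "dist" ([k1, k2, p1, p2, k3] as OpenCV has them; the pictures are not rectified), "cam_to_world" (4x4, takes a point from camera to world coordinates). Camera axes: x right, y down, z forward; pixel columns grow to the right and rows downward; lengths in mm; the calibration is good to about 2 mm. A picture is of the moment at which its call begins. There is no depth.
- ctrl.close_job(): hands the job in, once; it reports no verdict.
The state is a dict: "t": time; "qpos": joint angles; "qvel": joint speeds; "joint_torque": joint torques, N m; "ee_pos": TCP position; "orientation": TCP orientation; "ft_force": force on the tool from outside, world axes, zero at the start; "moment": the same for the moment, N m; "width": finger opening in mm.
Only numpy, scipy, OpenCV 4.12 (cv2) and the standard library are available. Lean on these libraries where they do the work, as an engineer would, in place of code of your own. Each camera call takes 0.05 s, during which the arm holds its last target. There are 200 camera calls.

TASK

Take the drying rod out of its stand, thread it through both wide jar rings that stand on edge in a wire rack (the wide ones, not the small ones in the other rack), and lift the two off together. Then lay the rod back in the two forks of its stand so that both rings hang on it between the forks, and let go.

Things in the scene. Friction and masses are not known exactly. Their poses are not given: they have to be found in the camera images.
- rod: Steel rod, 8 mm thick, 308 mm long, 150 g, with a wooden grip 22 x 22 x 90 mm to grasp from above. Origin: middle of the grip, near the balance point, on the rod's axis. y axis: along the rod to its pointed tip at +203 mm; bare shaft from +45; bare stub behind from -45 to -105. It starts level in the stand, two grip faces upright, tip within 12 degrees of world +y.
- wide_ring_1: Wide metal jar ring: 86 mm outside, 74 mm hole, 16 mm along its axis, 30 g. Origin: hole's centre, 69 mm up at the start; y axis: its level axis, within 11 degrees of world y. It stands on edge in a fixed wire rack, 90 mm long along y; pins 30 mm left and right of the axis, 100 mm high, keep it upright; the hole between them is free and it lifts straight up. Small rings (52 mm) stand in another.
- wide_ring_2: The second such ring, in the same rack on the same axis, 24 mm farther (+y) than ring 1, so farther from the stand. Origin: hole's centre; y axis: the ring's axis. The rod goes in level from the stand's side (-y), where 320 mm or more lie between ring 1 and the front fork, with only low clutter (under 40 mm). The small rings stand at least 140 mm away in x, nearer or farther from the robot.
- stand: Fixed stand: wooden foot 90 x 300 x 12 mm, two posts with V forks open upward, at y = -75 and +175 mm, each 50 mm wide at its top, 199 mm up. Origin: on the table under the rod's starting grip (within 4 mm). y axis: the way the rod's tip points in it. In it the rod's axis is level, 170 mm up over x = 0; the stub lies in the rear fork, the shaft near the tip in the front one.
Things that resemble listed ones, but are neither listed nor needed, are in the scene too. What is shaped like the wide_ring_2 but red or yellow is not meant.

How it is judged (in metres and radians):
On the way:
1. both wide rings are on the rod's shaft together and lifted out of the rack (x of wide_ring_1 in the frame of rod between -0.038 and 0.038 m and z of wide_ring_1 in the frame of rod between -0.038 and 0.038 m and y of wide_ring_1 in the frame of rod between 0.045 and 0.195 m and angle between the y axis of each of wide_ring_1, wide_ring_2 and the y axis of rod, either way round below 1 rad and x of wide_ring_2 in the frame of rod between -0.038 and 0.038 m and z of wide_ring_2 in the frame of rod between -0.038 and 0.038 m and y of wide_ring_2 in the frame of rod between 0.045 and 0.195 m and height (world z) of each of wide_ring_1, wide_ring_2 above 0.12 m), for 0.2 s.
At the end, for the whole second after the job is handed in: The rod lies at rest in both forks (origin within 12 mm sideways and 28 mm lengthwise of the stand's, axis 162 to 180 mm up, in line within 7 degrees), and both wide rings hang (moving under 0.15 m/s) on its shaft between the grip and the front fork (x of rod in the frame of stand between -0.012 and 0.012 m and y of rod in the frame of stand between -0.028 and 0.028 m and z of rod in the frame of stand between 0.162 and 0.18 m and angle between the y axis of rod and the y axis of stand, either way round below 0.12 rad and x of wide_ring_1 in the frame of rod between -0.038 and 0.038 m and z of wide_ring_1 in the frame of rod between -0.038 and 0.038 m and y of wide_ring_1 in the frame of rod between 0.045 and 0.195 m and angle between the y axis of each of wide_ring_1, wide_ring_2 and the y axis of rod, either way round below 1 rad and x of wide_ring_2 in the frame of rod between -0.038 and 0.038 m and z of wide_ring_2 in the frame of rod between -0.038 and 0.038 m and y of wide_ring_2 in the frame of rod between 0.045 and 0.195 m and y of wide_ring_1 in the frame of stand between 0.03 and 0.18 m and y of wide_ring_2 in the frame of stand between 0.03 and 0.18 m and linear speed of rod below 0.03 m/s and linear speed of each of wide_ring_1, wide_ring_2 below 0.15 m/s); the robot touches nothing.
It also fails if it takes over 67 s, if anything falls off the work surface, if the arm or the gripper's body presses on something with over 40 N, if the wrist force passes 120 N, or if a joint passes its speed limit or range.

## Working session

There is one attempt and no reset: what is moved stays moved. The work goes in short steps, Python scripts to look and compute and a tool call to move; the robot and the scene stay as the last step left them, time stands still between calls to the robot, and variables do not carry over. Pictures are saved under pics/ and viewed, about 8 in all and at most 12, crops included, and the job is handed in when it is done.

Besides the shell and the picture viewer there is one more tool, called after "Call:" in YAML: its name, and indented under it one key for each argument. send_rows: Moves the arm, as the interface text tells. Its arguments: {"type":"object","properties":{"commands":{"type":"array","items":{"type":"object","properties":{"translation":{"type":"array","items":{"type":"number"}},"twist":{"type":"array","items":{"type":"number"}}}}},"grip":{"type":"number"}},"required":["commands"]}

```bash
mkdir -p pics
cat > h.py <<'E'
import numpy as np, cv2, json
from workcell import ctrl
def shot(n,f):
    d=ctrl.get_image(n); cv2.imwrite(f'pics/{f}.png',d['img'][:,:,::-1])
    np.savez(f'pics/{f}.npz',K=d['intrinsics'],D=d['dist'],T=d['cam_to_world']); return d
def ray(f,uv):
    c=np.load(f'pics/{f}.npz'); p=cv2.undistortPoints(np.array([[uv]],float),c['K'],c['D'])[0,0]
    T=c['T']; return T[:3,3],T[:3,:3]@np.array([p[0],p[1],1])
def atz(f,uv,z):
    o,d=ray(f,uv); return o+d*(z-o[2])/d[2]
def tri(*a):
    A=np.zeros((3,3));b=np.zeros(3)
    for f,uv in a:
        o,d=ray(f,uv); d=d/np.linalg.norm(d); P=np.eye(3)-np.outer(d,d); A+=P;b+=P@o
    x=np.linalg.solve(A,b); return x,[float(np.linalg.norm(np.cross(x-ray(f,uv)[0],ray(f,uv)[1]/np.linalg.norm(ray(f,uv)[1])))) for f,uv in a]
def proj(f,P):
    c=np.load(f'pics/{f}.npz'); T=np.linalg.inv(c['T']); 
    return cv2.projectPoints(np.array(P,float).reshape(-1,3),cv2.Rodrigues(T[:3,:3])[0],T[:3,3],c['K'],c['D'])[0][:,0]
E
python3 - <<'E'
from h import *
for n in('scene','side'):
    d=shot(n,n+'0'); print(n,d['cam_to_world'].round(2).tolist(),d['intrinsics'][0][0])
o=ctrl.get_obs();print(o)
E
```

```text
scene [[-0.59, 0.65, -0.48, 1083.49], [0.81, 0.46, -0.36, 504.95], [-0.01, -0.6, -0.8, 1135.98], [0.0, 0.0, 0.0, 1.0]] 565.8651287458667
side [[-0.99, -0.07, 0.12, 331.33], [-0.14, 0.64, -0.75, 1012.3], [-0.02, -0.76, -0.65, 928.18], [0.0, 0.0, 0.0, 1.0]] 608.8325582194592
{'t': 0.1, 'qpos': array([-1.90000019e-02,  4.23777664e-01,  1.63060894e+00,  2.06527589e-05,
        1.08858681e+00, -1.89971783e-02]), 'qvel': array([-0.00116478, -0.00100791, -0.00176382, -0.00062159,  0.00034066,
        0.00230055]), 'joint_torque': array([ 6.49496542e-04, -5.45618248e+01, -2.74323839e+01,  6.46709581e-02,
        1.88581715e-02,  1.54216096e-06]), 'ee_pos': array([6.24750422e+02, 3.27965251e-02, 4.03972806e+02]), 'orientation': array([-2.22074266e+00, -2.22071510e+00,  1.48305154e-03]), 'ft_force': array([-1.14162379,  0.2284373 ,  1.18093918]), 'moment': array([ 0.00468263,  0.0014629 , -0.01490051]), 'width': 87.96975195961294}
```

View pics/scene0.png

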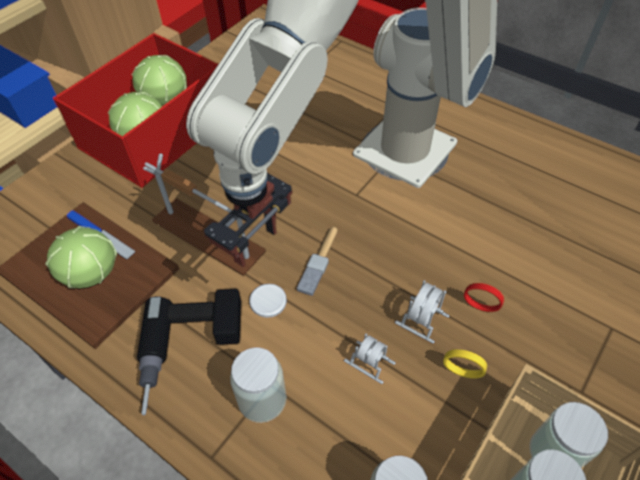

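View pics/side0.png

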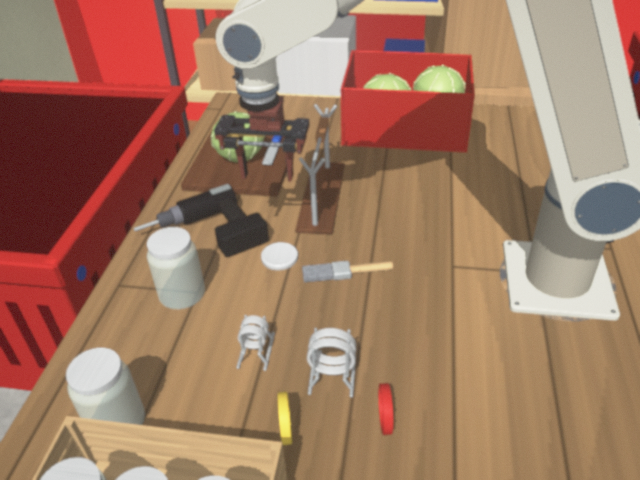

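The scene view shows the stand at (210,225), partly hidden by the gripper, and two racks of grey rings at (425,308) and (372,355). Loose red and yellow rings lie at (484,297) and (466,362). In the side view the racks are at (331,360) and (254,340). The larger-ring rack, nearer the robot, fits the description. I'll confirm that in enlarged crops.

Run:
```python
from h import *
a=cv2.imread('pics/scene0.png');b=cv2.imread('pics/side0.png')
def c(i,x,y,w,h,s): return cv2.resize(i[y:y+h,x:x+w],(w*s,h*s),interpolation=cv2.INTER_CUBIC)
# scene rack (390..470,270..345)x5 ; side rack (295..375,320..395)x5
top=np.hstack([c(a,390,270,80,60,5),c(b,290,320,80,80,5)[:300]*1])
bot=np.hstack([c(a,140,150,133,100,3)[:300,:399],np.zeros((300,1,3),np.uint8),c(b,280,100,80,100,3)[:, :240],np.zeros((300,160,3),np.uint8)])
cv2.imwrite('pics/c1.png',np.vstack([top,bot]))
cv2.imwrite('pics/c2.png',np.hstack([c(b,290,320,80,80,5),c(b,285,95,80,140,4)[:400,:320]]))
```

```text
(no output)
```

View pics/c1.png

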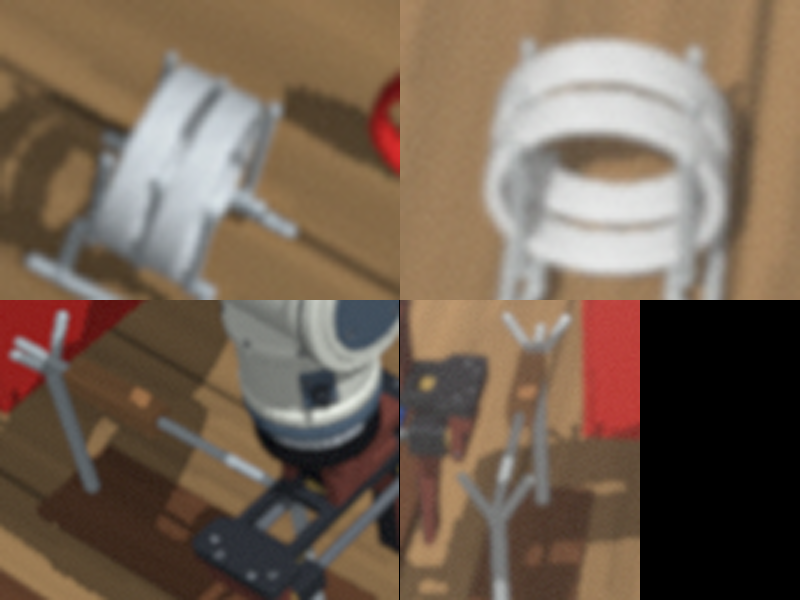

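View pics/c2.png

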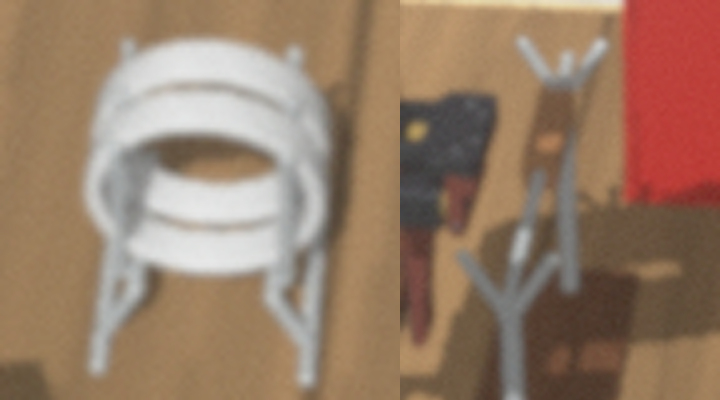

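The wide rack holds two grey rings, each clearly wider than the ones in the other rack, and both loose rings are coloured. I'll estimate positions.

Run:
```python
from h import *
print('front V',atz('side0',(313,172.5),164)); print('rear V side',atz('side0',(323.7,116.2),164),'scene',atz('scene0',(156.7,170.7),164))
print('rearV tri',tri(('side0',(323.7,116.2)),('scene0',(156.7,170.7))))
print('grip mid side',atz('side0',(285+147/4,95+140/4),181),'scene',atz('scene0',(140+140/3,150+98/3),181))
print('ring2 front face',atz('side0',(331.2,360),69))
# pin tops
for uv in((290+127/5,320+45/5),(290+295/5,320+52/5)): print('rear pins side',atz('side0',uv,100))
for uv in((390+172/5,270+57/5),(390+275/5,270+105/5),(390+110/5,270+138/5)): print('pins scene',atz('scene0',uv,100))
for uv in((290+97/5,320+372/5),(290+307/5,320+382/5)): print('feet side',atz('side0',uv,2))
for uv in((390+295/5,270+232/5),(390+35/5,270+262/5)): print('feet scene',atz('scene0',uv,2))
```

```text
front V [ 549.03694896 -107.87320341  164.        ]
rear V side [ 563.94712542 -365.52470363  164.        ] scene [ 558.3857636  -367.31665444  164.        ]
rearV tri (array([ 562.18968056, -361.6972276 ,  167.94174005]), [1.8633181177066285, 1.863318117706341])
grip mid side [ 553.19212236 -266.74966175  181.        ] scene [ 554.51277432 -269.18429634  181.        ]
ring2 front face [446.84452773 335.10552747  69.        ]
rear pins side [480.79295024 293.56622539 100.        ]
rear pins side [420.41771847 289.50403476 100.        ]
pins scene [420.94122534 287.9753181  100.        ]
pins scene [416.67302992 335.47670058 100.        ]
pins scene [471.68902376 286.95366758 100.        ]
feet side [484.0865488  365.16276062   2.        ]
feet side [407.88543648 359.88478423   2.        ]
feet scene [407.95117703 358.90573343   2.        ]
feet scene [489.54892756 271.89307029   2.        ]
```

Estimates: stand origin about (557,-287) with yaw about +0.05; rack axis about (449,317) with yaw about +0.065. I'll go above the grip and look.

Call:
send_rows:
  commands:
    - {"translation": [-0.04, -0.18, 0.02], "twist": [0, 0, 0.02]}
    - {"translation": [-0.08, -0.36, 0.04], "twist": [0, 0, 0.04]}
    - {"translation": [-0.12, -0.54, 0.06], "twist": [0, 0, 0.06]}
    - {"translation": [-0.16, -0.72, 0.08], "twist": [0, 0, 0.08]}
    - {"translation": [-0.2, -0.9, 0.1], "twist": [0, 0, 0.1]}
    - {"translation": [-0.22, -0.95, 0.1], "twist": [0, 0, 0.1]}
    - {"translation": [-0.23, -1, 0.1], "twist": [0, 0, 0.1]}
    - {"translation": [-0.23, -1, 0.1], "twist": [0, 0, 0.1]}
    - {"translation": [-0.23, -1, 0.1], "twist": [0, 0, 0.1]}
    - {"translation": [-0.23, -1, 0.1], "twist": [0, 0, 0.1]}
  grip: -1

```text
t: 1.1
ee_pos: [602.1, -99.4, 414.6]
orientation: [-2.164, -2.277, -0.0]
ft_force: [0.1, 0.4, -0.6]
width: 87.9
```

Call:
send_rows:
  commands:
    - {"translation": [-0.04, -0.18, 0.02], "twist": [0, 0, 0]}
    - {"translation": [-0.08, -0.36, 0.04], "twist": [0, 0, 0]}
    - {"translation": [-0.12, -0.54, 0.06], "twist": [0, 0, 0]}
    - {"translation": [-0.16, -0.72, 0.08], "twist": [0, 0, 0]}
    - {"translation": [-0.2, -0.9, 0.1], "twist": [0, 0, 0]}
    - {"translation": [-0.22, -0.95, 0.1], "twist": [0, 0, 0]}
    - {"translation": [-0.23, -1, 0.1], "twist": [0, 0, 0]}
    - {"translation": [-0.23, -1, 0.1], "twist": [0, 0, 0]}
    - {"translation": [-0.23, -1, 0.1], "twist": [0, 0, 0]}
    - {"translation": [-0.23, -1, 0.1], "twist": [0, 0, 0]}

```text
t: 2.1
ee_pos: [579.2, -199.3, 424.6]
orientation: [-2.164, -2.277, -0.0]
ft_force: [-0.4, 0.4, -0.4]
width: 87.5
```

Call:
send_rows:
  commands:
    - {"translation": [-0.04, -0.15, 0.02], "twist": [0, 0, 0]}
    - {"translation": [-0.08, -0.3, 0.04], "twist": [0, 0, 0]}
    - {"translation": [-0.12, -0.45, 0.06], "twist": [0, 0, 0]}
    - {"translation": [-0.16, -0.6, 0.08], "twist": [0, 0, 0]}
    - {"translation": [-0.2, -0.75, 0.1], "twist": [0, 0, 0]}
    - {"translation": [-0.22, -0.8, 0.1], "twist": [0, 0, 0]}
    - {"translation": [-0.22, -0.85, 0.1], "twist": [0, 0, 0]}
    - {"translation": [-0.22, -0.85, 0.1], "twist": [0, 0, 0]}
    - {"translation": [-0.22, -0.85, 0.1], "twist": [0, 0, 0]}
    - {"translation": [-0.22, -0.85, 0.1], "twist": [0, 0, 0]}

```text
t: 3.1
ee_pos: [557.2, -284.5, 434.6]
orientation: [-2.164, -2.277, -0.0]
ft_force: [0.4, 0.2, -0.4]
width: 87.6
```

Run:
```python
from h import *
d=shot('wrist','w1'); print(d['cam_to_world'].round(3).tolist()); o=ctrl.get_obs(); print(o['t'],o['ee_pos'],o['orientation'])
R=cv2.Rodrigues(o['orientation'])[0]; print(R.round(3))
for n in('side','scene'): shot(n,n+'1')
```

```text
[[0.999, 0.049, 0.015, 554.144], [0.051, -0.954, -0.295, -204.16], [0.0, 0.296, -0.955, 414.733], [0.0, 0.0, 0.0, 1.0]]
3.15 [ 557.16059195 -284.44946343  434.60418558] [-2.16423170e+00 -2.27690553e+00 -2.73293848e-05]
[[-0.051  0.999 -0.   ]
 [ 0.999  0.051  0.   ]
 [ 0.    -0.    -1.   ]]
```

View pics/w1.png

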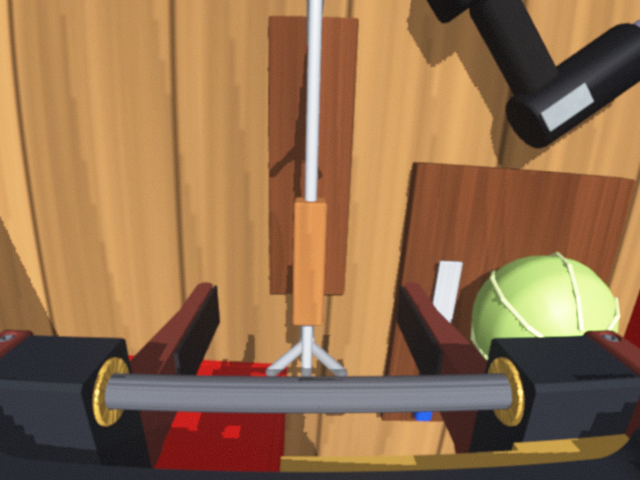

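The wrist view shows the orange grip from (310,200) at the front to (308,325) at the rear. The shaft continues to (315,0), and the rear fork is at (307,370).

Run:
```python
from h import *
for uv in((310.5,201),(308,324)): print(atz('w1',uv,181))
for uv in((312,195),(315,5)): print(atz('w1',uv,174))
print('foot front/back', [atz('w1',u,12) for u in((269,16),(358,18),(270,294),(344,293))])
```

```text
[ 558.06319164 -248.27238179  181.        ]
[ 561.01281744 -337.38080964  181.        ]
[ 558.95640446 -245.53618078  174.        ]
[ 554.63707191 -132.24303415  174.        ]
foot front/back [array([510.05724738, -96.09821872,  12.        ]), array([598.17675029, -93.31118223,  12.        ]), array([ 518.30678786, -395.41646678,   12.        ]), array([ 606.98339423, -389.56154748,   12.        ])]
```

Rod origin is (559.6,-292.8) with yaw 0.034. I'll descend and grasp.

Call:
send_rows:
  commands:
    - {"translation": [0.02, -0.08, 0], "twist": [0, 0, -0.034]}
    - {"translation": [0.024, -0.084, -0.1], "twist": [0, 0, -0.034]}
    - {"translation": [0.024, -0.084, -0.2], "twist": [0, 0, -0.034]}
    - {"translation": [0.024, -0.084, -0.3], "twist": [0, 0, -0.034]}
    - {"translation": [0.024, -0.084, -0.4], "twist": [0, 0, -0.034]}
    - {"translation": [0.024, -0.084, -0.52], "twist": [0, 0, -0.034]}
    - {"translation": [0.024, -0.084, -0.64], "twist": [0, 0, -0.034]}
    - {"translation": [0.024, -0.084, -0.76], "twist": [0, 0, -0.034]}
    - {"translation": [0.024, -0.084, -0.88], "twist": [0, 0, -0.034]}
    - {"translation": [0.024, -0.084, -1.0], "twist": [0, 0, -0.034]}

```text
t: 4.25
ee_pos: [559.4, -293.3, 333.6]
orientation: [-2.184, -2.258, 0.0]
ft_force: [0.1, -0.9, -0.5]
width: 87.9
```

Call:
send_rows:
  commands:
    - {"translation": [0, 0, 0], "twist": [0, 0, 0]}
    - {"translation": [0, 0, 0], "twist": [0, 0, 0]}
    - {"translation": [0, 0, 0], "twist": [0, 0, 0]}
    - {"translation": [0, 0, 0], "twist": [0, 0, 0]}
    - {"translation": [0, 0, 0], "twist": [0, 0, 0]}
    - {"translation": [0, 0, 0], "twist": [0, 0, 0]}
    - {"translation": [0, 0, 0], "twist": [0, 0, 0]}
    - {"translation": [0, 0, 0], "twist": [0, 0, 0]}
    - {"translation": [0, 0, 0], "twist": [0, 0, 0]}
    - {"translation": [0, 0, 0], "twist": [0, 0, 0]}
  grip: 1

```text
t: 5.25
ee_pos: [558.6, -293.4, 334.4]
orientation: [-2.183, -2.256, 0.002]
ft_force: [-4.8, -1.4, 1.2]
width: 21.6
```

Grasped at 21.6 mm. I'll lift and travel to the pre-insertion point.

Call:
send_rows:
  commands:
    - {"translation": [0, 0, 0.05], "twist": [0, 0, 0]}
    - {"translation": [0, 0, 0.15], "twist": [0, 0, 0]}
    - {"translation": [0, 0, 0.3], "twist": [0, 0, 0]}
    - {"translation": [0, 0, 0.45], "twist": [0, 0, 0]}
    - {"translation": [0, 0, 0.6], "twist": [0, 0, 0]}
    - {"translation": [0, 0, 0.75], "twist": [0, 0, 0]}
    - {"translation": [0, 0, 0.85], "twist": [0, 0, 0]}
    - {"translation": [0, 0, 0.95], "twist": [0, 0, 0]}
    - {"translation": [0, 0, 1], "twist": [0, 0, 0]}
    - {"translation": [0, 0, 1], "twist": [0, 0, 0]}

```text
t: 6.25
ee_pos: [559.5, -293.4, 435.4]
orientation: [2.184, 2.257, 0.0]
ft_force: [-0.2, -0.8, -1.0]
width: 21.9
```

Call:
send_rows:
  commands:
    - {"translation": [-0.01, 0.05, 0], "twist": [0, 0, 0]}
    - {"translation": [-0.03, 0.12, 0], "twist": [0, 0, 0.01]}
    - {"translation": [-0.06, 0.22, 0], "twist": [0, 0, 0.02]}
    - {"translation": [-0.09, 0.33, 0], "twist": [0, 0, 0.03]}
    - {"translation": [-0.12, 0.44, 0], "twist": [0, 0, 0.04]}
    - {"translation": [-0.15, 0.55, 0], "twist": [0, 0, 0.05]}
    - {"translation": [-0.18, 0.66, 0], "twist": [0, 0, 0.06]}
    - {"translation": [-0.2, 0.77, 0], "twist": [0, 0, 0.062]}
    - {"translation": [-0.22, 0.84, 0], "twist": [0, 0, 0.062]}
    - {"translation": [-0.235, 0.89, 0], "twist": [0, 0, 0.062]}

```text
t: 7.25
ee_pos: [535.7, -203.6, 434.8]
orientation: [2.149, 2.292, 0.0]
ft_force: [-0.8, -0.2, -1.7]
width: 22.0
```

Call:
send_rows:
  commands:
    - {"translation": [-0.01, 0.05, 0], "twist": [0, 0, 0]}
    - {"translation": [-0.03, 0.12, 0], "twist": [0, 0, 0]}
    - {"translation": [-0.06, 0.22, 0], "twist": [0, 0, 0]}
    - {"translation": [-0.09, 0.33, 0], "twist": [0, 0, 0]}
    - {"translation": [-0.12, 0.44, 0], "twist": [0, 0, 0]}
    - {"translation": [-0.15, 0.55, 0], "twist": [0, 0, 0]}
    - {"translation": [-0.18, 0.66, 0], "twist": [0, 0, 0]}
    - {"translation": [-0.2, 0.77, 0], "twist": [0, 0, 0]}
    - {"translation": [-0.22, 0.84, 0], "twist": [0, 0, 0]}
    - {"translation": [-0.235, 0.89, 0], "twist": [0, 0, 0]}

```text
t: 8.25
ee_pos: [512.2, -114.6, 434.7]
orientation: [2.148, 2.292, 0.0]
ft_force: [0.1, -0.4, -1.1]
width: 22.0
```

Call:
send_rows:
  commands:
    - {"translation": [-0.01, 0.05, 0], "twist": [0, 0, 0]}
    - {"translation": [-0.03, 0.12, 0], "twist": [0, 0, 0]}
    - {"translation": [-0.06, 0.22, 0], "twist": [0, 0, 0]}
    - {"translation": [-0.09, 0.33, 0], "twist": [0, 0, 0]}
    - {"translation": [-0.12, 0.44, 0], "twist": [0, 0, 0]}
    - {"translation": [-0.15, 0.55, 0], "twist": [0, 0, 0]}
    - {"translation": [-0.18, 0.66, 0], "twist": [0, 0, 0]}
    - {"translation": [-0.2, 0.77, 0], "twist": [0, 0, 0]}
    - {"translation": [-0.22, 0.84, 0], "twist": [0, 0, 0]}
    - {"translation": [-0.235, 0.89, 0], "twist": [0, 0, 0]}

```text
t: 9.25
ee_pos: [488.7, -25.6, 434.7]
orientation: [2.148, 2.292, 0.0]
ft_force: [-0.2, -0.2, -2.3]
width: 21.9
```

Call:
send_rows:
  commands:
    - {"translation": [-0.01, 0.05, 0], "twist": [0, 0, 0]}
    - {"translation": [-0.03, 0.12, 0], "twist": [0, 0, 0]}
    - {"translation": [-0.06, 0.22, 0], "twist": [0, 0, 0]}
    - {"translation": [-0.09, 0.33, 0], "twist": [0, 0, 0]}
    - {"translation": [-0.12, 0.44, 0], "twist": [0, 0, 0]}
    - {"translation": [-0.15, 0.55, 0], "twist": [0, 0, 0]}
    - {"translation": [-0.18, 0.66, 0], "twist": [0, 0, 0]}
    - {"translation": [-0.2, 0.77, 0], "twist": [0, 0, 0]}
    - {"translation": [-0.22, 0.84, 0], "twist": [0, 0, 0]}
    - {"translation": [-0.235, 0.88, 0], "twist": [0, 0, 0]}

```text
t: 10.25
ee_pos: [465.2, 62.4, 434.7]
orientation: [2.148, 2.292, -0.0]
ft_force: [-0.3, -0.5, -1.5]
width: 22.2
```

Call:
send_rows:
  commands:
    - {"translation": [0, 0, -0.05], "twist": [0, 0, 0]}
    - {"translation": [0, 0, -0.15], "twist": [0, 0, 0]}
    - {"translation": [0, 0, -0.25], "twist": [0, 0, 0]}
    - {"translation": [0, 0, -0.37], "twist": [0, 0, 0]}
    - {"translation": [0, 0, -0.49], "twist": [0, 0, 0]}
    - {"translation": [0, 0, -0.61], "twist": [0, 0, 0]}
    - {"translation": [0, 0, -0.73], "twist": [0, 0, 0]}
    - {"translation": [0, 0, -0.82], "twist": [0, 0, 0]}
    - {"translation": [0, 0, -0.9], "twist": [0, 0, 0]}
    - {"translation": [0, 0, -0.95], "twist": [0, 0, 0]}

```text
t: 11.25
ee_pos: [465.3, 61.6, 338.9]
orientation: [-2.149, -2.291, 0.001]
ft_force: [-0.7, -0.2, -2.6]
width: 21.7
```

Call:
send_rows:
  commands:
    - {"translation": [0, 0, -0.05], "twist": [0, 0, 0]}
    - {"translation": [0, 0, -0.15], "twist": [0, 0, 0]}
    - {"translation": [0, 0, -0.25], "twist": [0, 0, 0]}
    - {"translation": [0, 0, -0.37], "twist": [0, 0, 0]}
    - {"translation": [0, 0, -0.49], "twist": [0, 0, 0]}
    - {"translation": [0, 0, -0.61], "twist": [0, 0, 0]}
    - {"translation": [0, 0, -0.73], "twist": [0, 0, 0]}
    - {"translation": [0, 0, -0.82], "twist": [0, 0, 0]}
    - {"translation": [0, 0, -0.9], "twist": [0, 0, 0]}
    - {"translation": [0, 0, -0.95], "twist": [0, 0, 0]}

```text
t: 12.25
ee_pos: [465.3, 61.6, 243.9]
orientation: [-2.149, -2.291, 0.001]
ft_force: [-0.1, 0.4, -1.6]
width: 22.1
```

Run:
```python
from h import *
o=ctrl.get_obs(); print(o['t'],o['ee_pos'],o['orientation'],o['ft_force'],o['width'])
shot('scene','scene2');shot('side','side2');shot('wrist','w2')
def c(i,x,y,w,h,s): return cv2.resize(cv2.imread(f'pics/{i}.png')[y:y+h,x:x+w],(w*s,h*s),interpolation=cv2.INTER_CUBIC)
cv2.imwrite('pics/c3.png',np.hstack([c('side2',270,240,133,180,3),c('scene2',330,200,130,180,3)]))
```

```text
12.25 [465.32163553  61.61855425 243.86409622] [-2.14895342e+00 -2.29105023e+00  7.47768135e-04] [-0.0704418   0.40074813 -1.61475577] 22.149027962290933
```

View pics/c3.png

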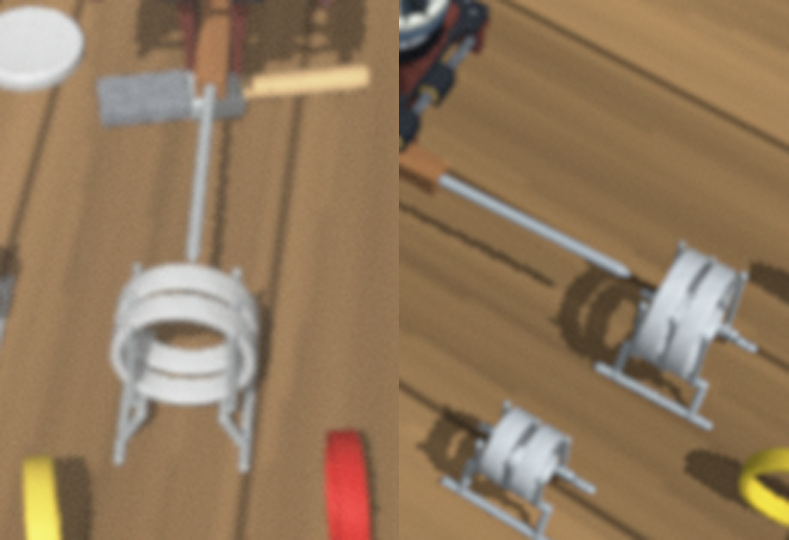

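The rod points at the rings; its tip shows at side (334,326) and scene (407,290.7). I'll check that numerically.

Run:
```python
from h import *
print(tri(('side2',(334,326)),('scene2',(407,290.7))))
for f in('side2','scene2'): print(f,proj(f,[[452.4,264,80],[449.8,305.5,69],[448.2,329.5,69]]))
```

```text
(array([451.33301233, 265.17060034,  80.43472566]), [0.02320225633676561, 0.023202256336658695])
side2 [[333.51247538 325.64211523]
 [331.8885218  346.95448272]
 [330.89046655 357.44516819]]
scene2 [[406.25745096 290.86718174]
 [422.91511135 302.26341248]
 [433.0821243  307.38758084]]
```

The tip is where it should be. I'll insert.

Call:
send_rows:
  commands:
    - {"translation": [0, 0.04, 0], "twist": [0, 0, 0]}
    - {"translation": [-0.01, 0.1, 0], "twist": [0, 0, 0]}
    - {"translation": [-0.01, 0.17, 0], "twist": [0, 0, 0]}
    - {"translation": [-0.02, 0.25, 0], "twist": [0, 0, 0]}
    - {"translation": [-0.02, 0.33, 0], "twist": [0, 0, 0]}
    - {"translation": [-0.03, 0.41, 0], "twist": [0, 0, 0]}
    - {"translation": [-0.03, 0.49, 0], "twist": [0, 0, 0]}
    - {"translation": [-0.04, 0.57, 0], "twist": [0, 0, 0]}
    - {"translation": [-0.04, 0.64, 0], "twist": [0, 0, 0]}
    - {"translation": [-0.045, 0.69, 0], "twist": [0, 0, 0]}

```text
t: 13.4
ee_pos: [460.9, 131.3, 244.7]
orientation: [2.149, 2.292, 0.0]
ft_force: [0.2, 0.5, -1.1]
width: 21.9
```

Call:
send_rows:
  commands:
    - {"translation": [0, 0.04, 0], "twist": [0, 0, 0]}
    - {"translation": [-0.01, 0.1, 0], "twist": [0, 0, 0]}
    - {"translation": [-0.01, 0.17, 0], "twist": [0, 0, 0]}
    - {"translation": [-0.02, 0.25, 0], "twist": [0, 0, 0]}
    - {"translation": [-0.02, 0.33, 0], "twist": [0, 0, 0]}
    - {"translation": [-0.03, 0.41, 0], "twist": [0, 0, 0]}
    - {"translation": [-0.03, 0.49, 0], "twist": [0, 0, 0]}
    - {"translation": [-0.04, 0.57, 0], "twist": [0, 0, 0]}
    - {"translation": [-0.04, 0.64, 0], "twist": [0, 0, 0]}
    - {"translation": [-0.045, 0.69, 0], "twist": [0, 0, 0]}

```text
t: 14.4
ee_pos: [456.4, 200.3, 244.7]
orientation: [2.149, 2.292, 0.0]
ft_force: [-0.0, -0.0, -1.7]
width: 22.0
```

Call:
send_rows:
  commands:
    - {"translation": [0, 0, 0.03], "twist": [0, 0, 0]}
    - {"translation": [0, 0, 0.07], "twist": [0, 0, 0]}
    - {"translation": [0, 0, 0.12], "twist": [0, 0, 0]}
    - {"translation": [0, 0, 0.17], "twist": [0, 0, 0]}
    - {"translation": [0, 0, 0.22], "twist": [0, 0, 0]}
    - {"translation": [0, 0, 0.27], "twist": [0, 0, 0]}
    - {"translation": [0, 0, 0.32], "twist": [0, 0, 0]}
    - {"translation": [0, 0, 0.38], "twist": [0, 0, 0]}
    - {"translation": [0, 0, 0.44], "twist": [0, 0, 0]}
    - {"translation": [0, 0, 0.5], "twist": [0, 0, 0]}

```text
t: 15.4
ee_pos: [456.4, 199.6, 295.2]
orientation: [2.149, 2.291, 0.0]
ft_force: [0.4, -0.3, -1.6]
width: 22.0
```

Call:
send_rows:
  commands:
    - {"translation": [0, 0, 0.08], "twist": [0, 0, 0]}
    - {"translation": [0, 0, 0.16], "twist": [0, 0, 0]}
    - {"translation": [0, 0, 0.25], "twist": [0, 0, 0]}
    - {"translation": [0, 0, 0.34], "twist": [0, 0, 0]}
    - {"translation": [0, 0, 0.44], "twist": [0, 0, 0]}
    - {"translation": [0, 0, 0.54], "twist": [0, 0, 0]}
    - {"translation": [0, 0, 0.64], "twist": [0, 0, 0]}
    - {"translation": [0, 0, 0.74], "twist": [0, 0, 0]}
    - {"translation": [0, 0, 0.82], "twist": [0, 0, 0]}
    - {"translation": [0, 0, 0.9], "twist": [0, 0, 0]}

```text
t: 16.4
ee_pos: [456.4, 199.6, 385.4]
orientation: [2.149, 2.291, 0.0]
ft_force: [0.2, -0.8, -2.1]
width: 22.1
```

Run:
```python
from h import *
o=ctrl.get_obs(); print(o['t'],o['ee_pos'],o['orientation'],o['ft_force'],o['width'])
shot('scene','scene3');shot('side','side3')
def c(i,x,y,w,h,s): return cv2.resize(cv2.imread(f'pics/{i}.png')[y:y+h,x:x+w],(w*s,h*s),interpolation=cv2.INTER_CUBIC)
cv2.imwrite('pics/c4.png',np.hstack([c('side3',270,200,133,180,3),c('scene3',360,170,130,180,3)]))
```

```text
16.4 [456.36186975 199.61018114 385.40954579] [2.14915013e+00 2.29135229e+00 1.79432461e-04] [ 0.19653615 -0.76416631 -2.06023266] 22.090609185369754
```

View pics/c4.png

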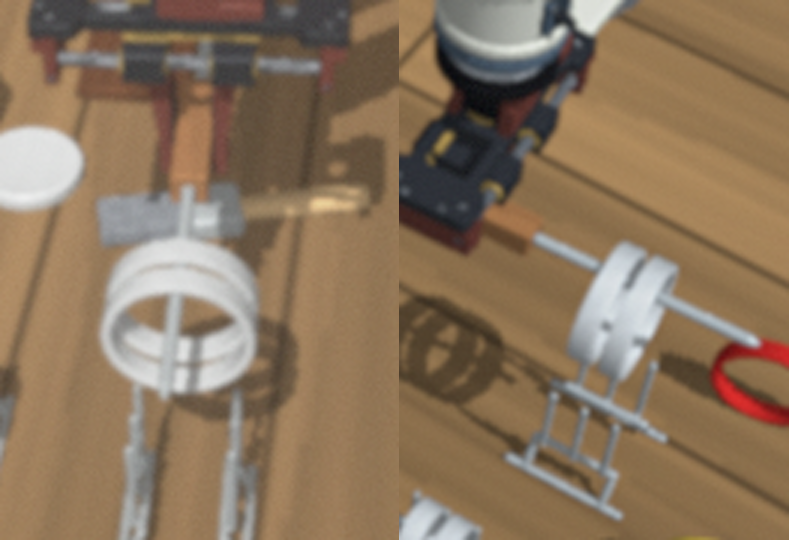

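Both grey rings hang on the shaft, clear of the rack, at about side crop (180,315). I'll raise further and carry them back.

Call:
send_rows:
  commands:
    - {"translation": [0, 0, 0.08], "twist": [0, 0, 0]}
    - {"translation": [0, 0, 0.16], "twist": [0, 0, 0]}
    - {"translation": [0, 0, 0.25], "twist": [0, 0, 0]}
    - {"translation": [0, 0, 0.34], "twist": [0, 0, 0]}
    - {"translation": [0, 0, 0.44], "twist": [0, 0, 0]}
    - {"translation": [0, 0, 0.54], "twist": [0, 0, 0]}
    - {"translation": [0, 0, 0.64], "twist": [0, 0, 0]}
    - {"translation": [0, 0, 0.74], "twist": [0, 0, 0]}
    - {"translation": [0, 0, 0.83], "twist": [0, 0, 0]}
    - {"translation": [0, 0, 0.9], "twist": [0, 0, 0]}

```text
t: 17.5
ee_pos: [456.4, 199.6, 475.6]
orientation: [2.149, 2.291, 0.001]
ft_force: [0.1, -0.1, -0.9]
width: 22.0
```

Call:
send_rows:
  commands:
    - {"translation": [0.01, -0.04, 0], "twist": [0, 0, 0]}
    - {"translation": [0.02, -0.11, 0], "twist": [0, 0, -0.01]}
    - {"translation": [0.04, -0.2, 0], "twist": [0, 0, -0.02]}
    - {"translation": [0.06, -0.3, 0], "twist": [0, 0, -0.03]}
    - {"translation": [0.08, -0.41, 0], "twist": [0, 0, -0.04]}
    - {"translation": [0.1, -0.52, 0], "twist": [0, 0, -0.05]}
    - {"translation": [0.12, -0.62, 0], "twist": [0, 0, -0.06]}
    - {"translation": [0.14, -0.71, 0], "twist": [0, 0, -0.062]}
    - {"translation": [0.16, -0.78, 0], "twist": [0, 0, -0.062]}
    - {"translation": [0.17, -0.82, 0], "twist": [0, 0, -0.062]}

```text
t: 18.5
ee_pos: [473.6, 116.9, 474.7]
orientation: [2.185, 2.257, 0.0]
ft_force: [0.0, 0.7, -2.6]
width: 22.1
```

Call:
send_rows:
  commands:
    - {"translation": [0.01, -0.04, 0], "twist": [0, 0, 0]}
    - {"translation": [0.02, -0.11, 0], "twist": [0, 0, 0]}
    - {"translation": [0.04, -0.2, 0], "twist": [0, 0, 0]}
    - {"translation": [0.06, -0.3, 0], "twist": [0, 0, 0]}
    - {"translation": [0.08, -0.41, 0], "twist": [0, 0, 0]}
    - {"translation": [0.1, -0.52, 0], "twist": [0, 0, 0]}
    - {"translation": [0.12, -0.62, 0], "twist": [0, 0, 0]}
    - {"translation": [0.14, -0.71, 0], "twist": [0, 0, 0]}
    - {"translation": [0.16, -0.78, 0], "twist": [0, 0, 0]}
    - {"translation": [0.17, -0.82, 0], "twist": [0, 0, 0]}

```text
t: 19.5
ee_pos: [490.6, 34.9, 474.7]
orientation: [2.185, 2.257, 0.0]
ft_force: [1.0, 0.2, -2.2]
width: 21.6
```

Call:
send_rows:
  commands:
    - {"translation": [0.01, -0.04, 0], "twist": [0, 0, 0]}
    - {"translation": [0.02, -0.11, 0], "twist": [0, 0, 0]}
    - {"translation": [0.04, -0.2, 0], "twist": [0, 0, 0]}
    - {"translation": [0.06, -0.3, 0], "twist": [0, 0, 0]}
    - {"translation": [0.08, -0.41, 0], "twist": [0, 0, 0]}
    - {"translation": [0.1, -0.52, 0], "twist": [0, 0, 0]}
    - {"translation": [0.12, -0.62, 0], "twist": [0, 0, 0]}
    - {"translation": [0.14, -0.71, 0], "twist": [0, 0, 0]}
    - {"translation": [0.16, -0.78, 0], "twist": [0, 0, 0]}
    - {"translation": [0.17, -0.82, 0], "twist": [0, 0, 0]}

```text
t: 20.5
ee_pos: [507.6, -47.1, 474.6]
orientation: [-2.185, -2.257, -0.0]
ft_force: [0.1, -0.8, -2.5]
width: 21.8
```

Call:
send_rows:
  commands:
    - {"translation": [0.01, -0.04, 0], "twist": [0, 0, 0]}
    - {"translation": [0.02, -0.11, 0], "twist": [0, 0, 0]}
    - {"translation": [0.04, -0.2, 0], "twist": [0, 0, 0]}
    - {"translation": [0.06, -0.3, 0], "twist": [0, 0, 0]}
    - {"translation": [0.08, -0.41, 0], "twist": [0, 0, 0]}
    - {"translation": [0.1, -0.52, 0], "twist": [0, 0, 0]}
    - {"translation": [0.12, -0.62, 0], "twist": [0, 0, 0]}
    - {"translation": [0.14, -0.71, 0], "twist": [0, 0, 0]}
    - {"translation": [0.16, -0.78, 0], "twist": [0, 0, 0]}
    - {"translation": [0.17, -0.82, 0], "twist": [0, 0, 0]}

```text
t: 21.5
ee_pos: [524.6, -129.1, 474.6]
orientation: [2.185, 2.257, 0.0]
ft_force: [0.8, -0.5, -1.5]
width: 22.3
```

Call:
send_rows:
  commands:
    - {"translation": [0.01, -0.04, 0], "twist": [0, 0, 0]}
    - {"translation": [0.02, -0.11, 0], "twist": [0, 0, 0]}
    - {"translation": [0.04, -0.2, 0], "twist": [0, 0, 0]}
    - {"translation": [0.06, -0.3, 0], "twist": [0, 0, 0]}
    - {"translation": [0.08, -0.41, 0], "twist": [0, 0, 0]}
    - {"translation": [0.1, -0.52, 0], "twist": [0, 0, 0]}
    - {"translation": [0.12, -0.62, 0], "twist": [0, 0, 0]}
    - {"translation": [0.14, -0.71, 0], "twist": [0, 0, 0]}
    - {"translation": [0.16, -0.78, 0], "twist": [0, 0, 0]}
    - {"translation": [0.17, -0.82, 0], "twist": [0, 0, 0]}

```text
t: 22.5
ee_pos: [541.6, -211.1, 474.6]
orientation: [-2.185, -2.257, 0.0]
ft_force: [1.2, 0.7, -1.8]
width: 21.7
```

Call:
send_rows:
  commands:
    - {"translation": [0.01, -0.04, 0], "twist": [0, 0, 0]}
    - {"translation": [0.02, -0.11, 0], "twist": [0, 0, 0]}
    - {"translation": [0.04, -0.2, 0], "twist": [0, 0, 0]}
    - {"translation": [0.06, -0.3, 0], "twist": [0, 0, 0]}
    - {"translation": [0.08, -0.41, 0], "twist": [0, 0, 0]}
    - {"translation": [0.1, -0.52, 0], "twist": [0, 0, 0]}
    - {"translation": [0.12, -0.63, 0], "twist": [0, 0, 0]}
    - {"translation": [0.15, -0.73, 0], "twist": [0, 0, 0]}
    - {"translation": [0.17, -0.8, 0], "twist": [0, 0, 0]}
    - {"translation": [0.18, -0.83, 0], "twist": [0, 0, 0]}

```text
t: 23.5
ee_pos: [559.6, -294.2, 474.5]
orientation: [-2.185, -2.257, 0.0]
ft_force: [-0.3, -0.8, -2.7]
width: 21.7
```

Run:
```python
from h import *
o=ctrl.get_obs(); print(o['t'],o['ee_pos'],o['orientation'],o['ft_force'],o['width'])
shot('wrist','w4');shot('side','side4')
def c(i,x,y,w,h,s): return cv2.resize(cv2.imread(f'pics/{i}.png')[y:y+h,x:x+w],(int(w*s),int(h*s)),interpolation=cv2.INTER_CUBIC)
cv2.imwrite('pics/c5.png',np.hstack([c('w4',0,0,640,480,0.75),c('side4',260,60,106,120,3)]))
```

```text
23.5 [ 559.57737519 -294.23353777  474.53736956] [-2.18509483e+00 -2.25711850e+00  3.50551577e-05] [-0.34829944 -0.75599771 -2.72230475] 21.739547085270775
```

View pics/c5.png

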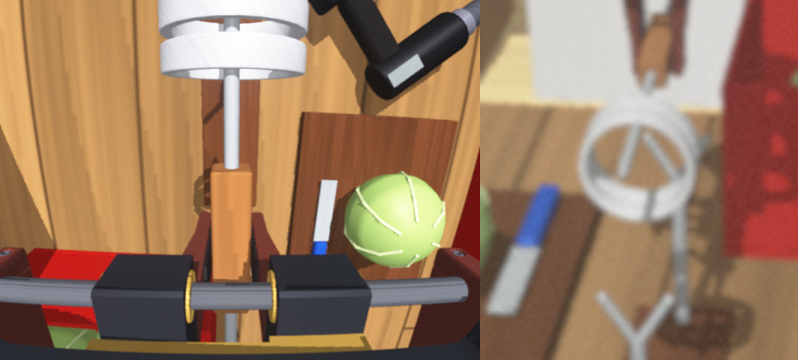

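Both rings hang on the shaft between the grip and the tip, with the rod above the stand. I'll lower it into the forks.

Call:
send_rows:
  commands:
    - {"translation": [0, 0, -0.04], "twist": [0, 0, 0]}
    - {"translation": [0, 0, -0.12], "twist": [0, 0, 0]}
    - {"translation": [0, 0, -0.22], "twist": [0, 0, 0]}
    - {"translation": [0, 0, -0.33], "twist": [0, 0, 0]}
    - {"translation": [0, 0, -0.45], "twist": [0, 0, 0]}
    - {"translation": [0, 0, -0.57], "twist": [0, 0, 0]}
    - {"translation": [0, 0, -0.68], "twist": [0, 0, 0]}
    - {"translation": [0, 0, -0.78], "twist": [0, 0, 0]}
    - {"translation": [0, 0, -0.85], "twist": [0, 0, 0]}
    - {"translation": [0, 0, -0.9], "twist": [0, 0, 0]}

```text
t: 24.6
ee_pos: [559.4, -293.4, 383.9]
orientation: [-2.184, -2.257, 0.0]
ft_force: [-0.4, 0.1, -2.3]
width: 22.0
```

Call:
send_rows:
  commands:
    - {"translation": [0, 0.01, -0.04], "twist": [0, 0, 0]}
    - {"translation": [0, 0.01, -0.1], "twist": [0, 0, 0]}
    - {"translation": [0, 0.01, -0.16], "twist": [0, 0, 0]}
    - {"translation": [0, 0.01, -0.22], "twist": [0, 0, 0]}
    - {"translation": [0, 0.01, -0.28], "twist": [0, 0, 0]}
    - {"translation": [0, 0.01, -0.34], "twist": [0, 0, 0]}
    - {"translation": [0, 0.01, -0.4], "twist": [0, 0, 0]}
    - {"translation": [0, 0.01, -0.45], "twist": [0, 0, 0]}
    - {"translation": [0, 0.01, -0.48], "twist": [0, 0, 0]}
    - {"translation": [0, 0.01, -0.5], "twist": [0, 0, 0]}

```text
t: 25.6
ee_pos: [559.0, -292.4, 335.1]
orientation: [-2.183, -2.257, 0.002]
ft_force: [-8.9, 0.9, 12.3]
width: 21.8
```

Run:
```python
from h import *
o=ctrl.get_obs(); print(o['t'],o['ee_pos'],o['orientation'],o['ft_force'],o['width'])
shot('scene','scene5');shot('side','side5')
def c(i,x,y,w,h,s): return cv2.resize(cv2.imread(f'pics/{i}.png')[y:y+h,x:x+w],(int(w*s),int(h*s)),interpolation=cv2.INTER_CUBIC)
cv2.imwrite('pics/c6.png',np.hstack([c('scene5',130,130,150,150,3),c('side5',270,90,85,150,3)]))
```

```text
25.6 [ 558.99230317 -292.4256225   335.05398145] [-2.18340860e+00 -2.25703271e+00  1.59665378e-03] [-8.86000467  0.85140704 12.3123618 ] 21.795350695323087
```

View pics/c6.png

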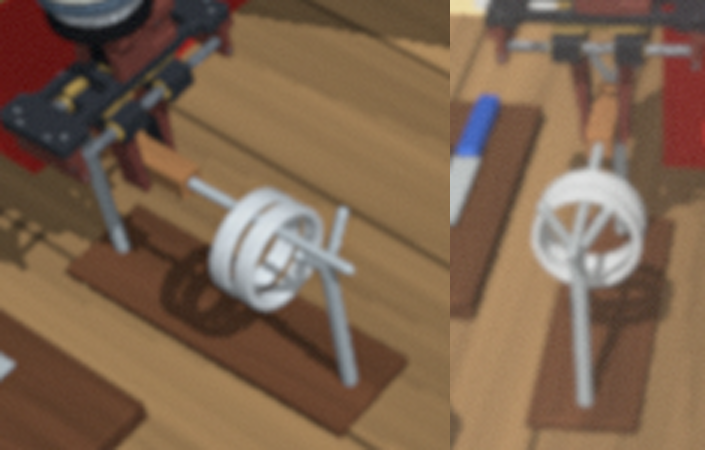

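The rod is seated in both forks (12 N upward), with the rings between them. I'll ease off about 1 mm and release.

Call:
send_rows:
  commands:
    - {"translation": [-0.005, 0, 0.005], "twist": [0, 0, 0]}
    - {"translation": [-0.01, 0, 0.008], "twist": [0, 0, 0]}
    - {"translation": [-0.01, 0, 0.008], "twist": [0, 0, 0]}
    - {"translation": [-0.01, 0, 0.008], "twist": [0, 0, 0]}
    - {"translation": [-0.01, 0, 0.008], "twist": [0, 0, 0]}
    - {"translation": [-0.01, 0, 0.008], "twist": [0, 0, 0]}
    - {"translation": [-0.01, 0, 0.008], "twist": [0, 0, 0]}
    - {"translation": [-0.01, 0, 0.008], "twist": [0, 0, 0]}
    - {"translation": [-0.01, 0, 0.008], "twist": [0, 0, 0]}
    - {"translation": [-0.01, 0, 0.008], "twist": [0, 0, 0]}

```text
t: 26.7
ee_pos: [558.4, -292.4, 335.5]
orientation: [-2.184, -2.258, -0.0]
ft_force: [-0.6, -1.4, -1.8]
width: 22.1
```

Call:
send_rows:
  commands:
    - {"translation": [0, 0, 0], "twist": [0, 0, 0]}
    - {"translation": [0, 0, 0], "twist": [0, 0, 0]}
    - {"translation": [0, 0, 0], "twist": [0, 0, 0]}
    - {"translation": [0, 0, 0], "twist": [0, 0, 0]}
    - {"translation": [0, 0, 0], "twist": [0, 0, 0]}
    - {"translation": [0, 0, 0], "twist": [0, 0, 0]}
    - {"translation": [0, 0, 0], "twist": [0, 0, 0]}
    - {"translation": [0, 0, 0], "twist": [0, 0, 0]}
    - {"translation": [0, 0, 0], "twist": [0, 0, 0]}
    - {"translation": [0, 0, 0], "twist": [0, 0, 0]}
  grip: -1

```text
t: 27.7
ee_pos: [558.4, -292.4, 335.5]
orientation: [2.184, 2.258, 0.0]
ft_force: [-0.3, 0.6, 1.1]
width: 88.0
```

Call:
send_rows:
  commands:
    - {"translation": [0, 0, 0.03], "twist": [0, 0, 0]}
    - {"translation": [0, 0, 0.08], "twist": [0, 0, 0]}
    - {"translation": [0, 0, 0.16], "twist": [0, 0, 0]}
    - {"translation": [0, 0, 0.26], "twist": [0, 0, 0]}
    - {"translation": [0, 0, 0.38], "twist": [0, 0, 0]}
    - {"translation": [0, 0, 0.5], "twist": [0, 0, 0]}
    - {"translation": [0, 0, 0.64], "twist": [0, 0, 0]}
    - {"translation": [0, 0, 0.78], "twist": [0, 0, 0]}
    - {"translation": [0, 0, 0.9], "twist": [0, 0, 0]}
    - {"translation": [0, 0, 1], "twist": [0, 0, 0]}

```text
t: 28.7
ee_pos: [558.5, -292.4, 437.0]
orientation: [2.184, 2.257, 0.0]
ft_force: [0.7, -0.4, 0.4]
width: 87.7
```

Run:
```python
from h import *
o=ctrl.get_obs(); print(o['t'],o['ee_pos'],o['ft_force'],o['width'])
shot('scene','scene6');shot('side','side6');shot('wrist','w6')
def c(i,x,y,w,h,s): return cv2.resize(cv2.imread(f'pics/{i}.png')[y:y+h,x:x+w],(int(w*s),int(h*s)),interpolation=cv2.INTER_CUBIC)
a=np.vstack([c('scene6',130,130,150,100,2.4),c('side6',270,90,150,100,2.4)])
cv2.imwrite('pics/c7.png',np.hstack([c('w6',80,0,440,480,1),a]))
```

```text
28.7 [ 558.45278403 -292.38879749  436.99291927] [ 0.73042101 -0.39559384  0.43094813] 87.73099349157687
```

View pics/c7.png

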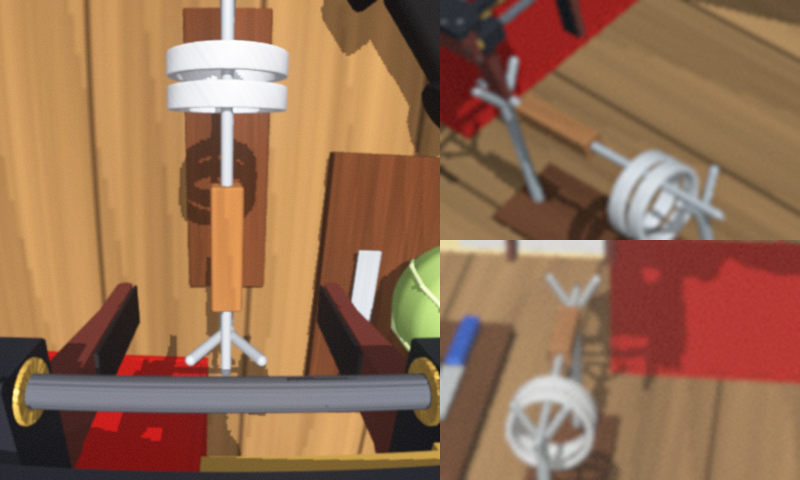

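The rod lies in both forks, with the grip at rows 186–310 of the wrist view and the rings at rows 97 and 60 on the shaft. Last comes a numeric check, then I hand in.

Run:
```python
from h import *
a,b=atz('w6',(307,187),181),atz('w6',(306,310),181); m=(a+b)/2; print(m,(b-a)[:2])
for uv in((307,97),(307,60)): print('ring y on rod',np.linalg.norm((atz('w6',uv,180)-m)[:2]))
ctrl.close_job(); print(ctrl.get_obs()['t'])
```

```text
[ 559.5009252  -292.22362089  181.        ] [  2.16197938 -88.04247198]
ring y on rod 99.03527247090696
ring y on rod 120.16441385163186
the job is handed in; nothing more can be done
the job is handed in; nothing more can be done
```

The job is done and handed in at about 28.9 s of the 67 s allowed. I took the rod from the stand, threaded it through both wide grey rings, lifted them off together, laid the rod back in both forks and let go.

**Last checks** (from the final wrist picture):
- **Rod:** its centre is at (559.5, -292.2) mm, within 1 mm of where it started. It points about 0.025 rad from world +y, against 0.034 rad measured at the start.
- **Rings:** both hang on the shaft between the grip and the front fork, about 99 and 120 mm from the rod's origin.
- **Gripper:** open, 100 mm above where it let go, and touching nothing.

The highest wrist force I saw in the readings was about 15 N, while seating the rod. None of the checks failed or disagreed. I did not measure the rod's final height or the rings' final speed. In the last pictures the rod sits in both forks.

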